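# Gauge a round bar offcut in the taper gauge and set the cursor to it

### The arm

A 6-joint arm with a two-finger parallel gripper is mounted at the origin on a cart in front of the work surface, level with it; the furniture and walls round the work are solid. World frame = base frame: x ahead of the robot, y to its left, z up, the work surface at z = 0. Lengths are in m, angles in rad, forces in N, time in s.
With the tool pointing down it reaches from about 0.375 to 0.9 m from the base axis. Payload 3.1 kg.
Tool frame: the origin (TCP) lies midway between the tips of the shut fingers; the grasp point (between the pads) lies 19 mm behind it (arm.grip_point_offset is the z of the grasp point in the tool frame, in m); z points along the fingers, y is the direction in which the jaws open and shut (so a half turn about z gives the same grasp; the last joint's range is limited). The gripper opens to 85 mm and grips with 20 to 120 N. Pads are 22 mm wide; open, the fingers measure 114 mm over their backs; the gripper's body (76 mm by 85 mm) begins 54 mm behind the grasp point. The pads swing forward as they close: fully open they stand 13 mm farther back than shut.
Start: joints at [1.135, 0.527, 1.433, -0, 1.181, -0.178], TCP at [0.159, 0.604, 0.231] pointing down, gripper open.
Joint ranges: [-3.08, 3.08], [-0.75, 2.2], [0.22, 2.44], [-1.43, 4.57], [0, 2.65], [-2.85, 2.85]. Speed limits (rad/s): [2.79, 2.79, 3.14, 3.14, 3.14, 3.14].

### API

Orientations are given as [roll, pitch, yaw] about the fixed x, y, z axes, in that order (R = Rz(yaw) Ry(pitch) Rx(roll)).
In Python, from plant import monitor, camera, finish_job, arm gives the robot as it stands.
- The arm moves only by the tool servo_tool, never from a script. Its argument "plan" is text: rows parted by semicolons, each of 7 numbers parted by spaces: the opening, from 0 (shut) to 1 (fully open), then the shift along the tool's x, y, z in m, then the turn, a rotation vector about the tool's x, y, z in rad. In form: gripper tx ty tz rx ry rz; .... A call has 1 to 12 rows; each row shifts and turns the commanded pose from where the row before left it, along the tool's axes as they then stand; what a row does not reach is not made up. A row lasts 1/10 s, in which the tool goes at most 50 mm and 8.59 degrees, less where a joint would pass 70% of its speed; a pose out of reach is approached as far as the arm can. A call with a gripper value outside its range is refused whole. The fingers move at their own pace and stop on an object; "squeeze" is the grip in N (left out, the last holds). Time passes only in rows, so rows that do not move let the fingers close. It gives the time, the measured TCP pose, the force and the opening at its end, in the units of the state.
- monitor.state(): the state, without advancing time (a new reading comes with each control period).
- camera(name): name is "scene" or "top" or "wrist"; returns a dict with "img" (420x560x3 uint8, red, green, blue), "fx", "fy", "cx", "cy" (pixels), "position" and "rotation" of the camera in the world. Camera axes: x right, y up, looking along -z (the intrinsics and any distortion apply to the point x, -y, -z); pixel columns grow to the right and rows downward; lengths in m; the calibration is good to about 2 mm. A picture is of the moment at which its call begins. There is no depth.
- finish_job(): hands the job in, once; it reports no verdict.
The state is a dict: "clock": time; "q": joint angles; "qvel": joint speeds; "tau": joint torques, N m; "position": TCP position; "tool_rot": TCP orientation; "contact_force": force on the tool from outside, world axes, zero at the start; "wrist_torque": the same for the moment, N m; "gripper_width": finger opening in m.
Only numpy, scipy, OpenCV 4.12 (cv2) and the standard library are available. Lean on these libraries where they do the work, as an engineer would, in place of code of your own. Each camera call takes 0.05 s, during which the arm holds its last target.

### The job

Stand the thicker of the two round bars upright in the tapered slot of the gauge, entering near the wide end, and push it gently along towards the narrow end until it wedges between both jaws. Leave it wedged there upright, then slide the cursor along its rail until its pointer is level with the middle of the bar. Leave the thin round bar and the square bar standing where they are.

Things in the scene. Friction and masses are not known exactly. Their poses are not given: they have to be found in the camera images.
- gauge: Taper gauge, fixed to the desk wherever it stands: plywood plate 165 x 190 mm, 8 mm thick, with two steel jaws and a cursor rail. Origin on the plate's underside, just under the straight jaw's face, midway along the slot. y runs along the slot towards its wide end (the mouth), x across the slot from the straight to the slanted jaw, z up. The slot floor is the plate's top, z = 8 mm.
- straight_jaw: Straight jaw, steel. Origin in the middle of its gripping face, at the slot floor; axes as the gauge's (at gauge x = 0, y = 0, z = 8 mm). The face is the gauge's plane x = 0. The jaw is 30 mm thick, 150 mm long (y = -75 to 75 mm), 30 mm tall above the floor, fixed, with a tick every 10 mm on its top.
- slanted_jaw: Slanted jaw, 154 mm long, 30 mm tall (bolt heads 4 mm more). Origin in the middle of its gripping face at the slot floor; y along that face to the mouth, x into the jaw. It makes 12 degrees with the straight one: the slot is about 48 mm wide at the mouth, 16 mm at the far end. It is clamped fast, at a setting that differs by up to 5 mm either way from time to time, so where the bar stops varies.
- thick_bar: The thicker round steel bar, to be gauged: 30 mm diameter, 80 mm tall, 0.25 to 0.45 kg, standing upright loose on the desk. Origin in the centre of its underside, z along it. It wedges where its axis lies 15 mm from both jaw faces, within 40 mm of the middle of the slot's length.
- thin_bar: The thinner round steel bar, 20 mm diameter, 80 mm tall, standing loose. Origin in the centre of its underside. Not to be moved.
- square_bar: Square steel bar, 24 x 24 mm, 80 mm tall, standing loose. Origin in the centre of its underside. Not to be moved.
- cursor (a joint): The cursor on its rail beside the straight jaw: metres from the stop near the narrow end (0) towards the mouth (0.14). The pointer is at gauge y = value - 0.070. Starts near 0; stays where left (1.5 N friction). Its upright dark steel tab, to pinch, stands at gauge x = -60 mm and the pointer's y: 14 mm thick along the slot, 26 mm across, from 32 to 70 mm above the desk.
- pointer (a point): Tip of the cursor's thin brass pointer, which reaches from the tab over the straight jaw; 4 mm short of that jaw's face, about 42 mm above the desk. Axes as the gauge's.
Things that resemble listed ones, but are neither listed nor needed, are in the scene too. What is shaped like the thick_bar but blue, green or orange is not meant.

How it is judged:
On the way, in this order (a step that is already met when the one before it is completed fails the run):
1. the thick round bar stands in the slot, pressed by both jaws at once (over 1 N each) (x of thick_bar in the frame of gauge between 0.0125 and 0.017 m and x of thick_bar in the frame of slanted_jaw between -0.017 and -0.0125 m and y of thick_bar in the frame of gauge between -0.075 and 0.075 m and z of thick_bar in the frame of gauge between 0.005 and 0.0115 m and angle between thick_bar's own z axis and vertical below 0.1 rad and contact force between thick_bar and slanted_jaw above 1 N and contact force between thick_bar and straight_jaw above 1 N), for 0.1 s.
2. the pointer is level with the bar's axis (x of thick_bar in the frame of gauge between 0.0125 and 0.017 m and x of thick_bar in the frame of slanted_jaw between -0.017 and -0.0125 m and y of thick_bar in the frame of gauge between -0.075 and 0.075 m and z of thick_bar in the frame of gauge between 0.005 and 0.0115 m and angle between thick_bar's own z axis and vertical below 0.1 rad and y of thick_bar in the frame of pointer between -0.005 and 0.005 m), for 0.2 s.
At the end, for the whole second after the job is handed in: The thick round bar stands upright (within 0.1 rad) on the slot floor, at rest, its axis 12.5 to 17 mm from each jaw's face (touching both to within 2 mm), and the cursor's pointer is at rest within 5 mm, along the slot, of the bar's axis (all of step 2 and linear speed of thick_bar below 0.01 m/s and velocity of joint cursor between -0.005 and 0.005 m/s).
It fails at once if the thin round bar is moved more than 25 mm or tipped (distance of thin_bar from where it was at the start of the episode above 0.025 m or angle between thin_bar's own z axis and vertical above 0.4 rad).
It fails at once if the square bar is moved more than 25 mm or tipped (distance of square_bar from where it was at the start of the episode above 0.025 m or angle between square_bar's own z axis and vertical above 0.4 rad).
It also fails if it takes over 53 s, if anything falls off the work surface, if the arm or the gripper's body presses on something with over 40 N, if the wrist force passes 120 N, or if a joint passes its speed limit or range.

## Working session

There is one attempt and no reset: what is moved stays moved. The work goes in short steps, Python scripts to look and compute and a tool call to move; the robot and the scene stay as the last step left them, time stands still between calls to the robot, and variables do not carry over. Pictures are saved under pics/ and viewed, and the job is handed in when it is done.

Besides the shell and the picture viewer there is one more tool, called by a JSON object that holds its "method" and its "body", one argument or row to a line. servo_tool: Moves the arm, as the interface text tells. Its arguments: {"type":"object","properties":{"plan":{"type":"string"},"squeeze":{"type":"number"}},"required":["plan"]}

```bash
ls; mkdir -p pics; python3 - <<'E'
from plant import monitor,camera,arm
import cv2,numpy as np
s=monitor.state(); print({k:np.round(v,3).tolist() for k,v in s.items()})
print([a for a in dir(arm) if a[0]!='_'], arm.grip_point_offset)
for n in ["scene","top","wrist"]:
    c=camera(n); cv2.imwrite(f"pics/{n}0.png",c["img"][:,:,::-1]); print(n,c["fx"],c["fy"],c["cx"],c["cy"],np.round(c["position"],4).tolist(),np.round(c["rotation"],4).tolist(),[k for k in c])
E
```

```text
pics
{'clock': 0.0, 'q': [1.135, 0.528, 1.434, 0.0, 1.181, -0.178], 'qvel': [-0.001, 0.002, -0.001, -0.001, 0.002, -0.001], 'tau': [0.001, -44.235, -17.802, -0.0, 0.008, 0.0], 'position': [0.159, 0.604, 0.23], 'tool_rot': [-3.139, -0.0, 2.884], 'contact_force': [-0.349, 0.251, 0.877], 'wrist_torque': [-0.006, 0.001, -0.025], 'gripper_width': 0.085}
['PlanningError', 'grip_point_offset'] -0.0187
scene 432.04475964962023 432.04475964962023 281.0029821696864 213.06802381099135 [0.0039, -0.5392, 0.8447] [0.8171, 0.0003, -0.7268] ['img', 'fx', 'fy', 'cx', 'cy', 'position', 'rotation']
top 396.3132232577448 396.3132232577448 278.8319502896235 208.2112536124738 [0.3383, 0.0573, 1.2813] [0.154, 0.0068, -1.5643] ['img', 'fx', 'fy', 'cx', 'cy', 'position', 'rotation']
wrist 322.03711594088526 322.03711594088526 278.37979310096034 211.9206367657428 [0.0944, 0.6216, 0.3723] [-0.2703, 0.0031, 1.3129] ['img', 'fx', 'fy', 'cx', 'cy', 'position', 'rotation']
```

View pics/scene0.png

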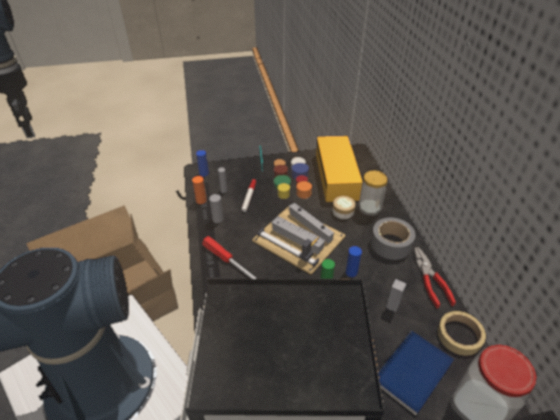

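View pics/top0.png

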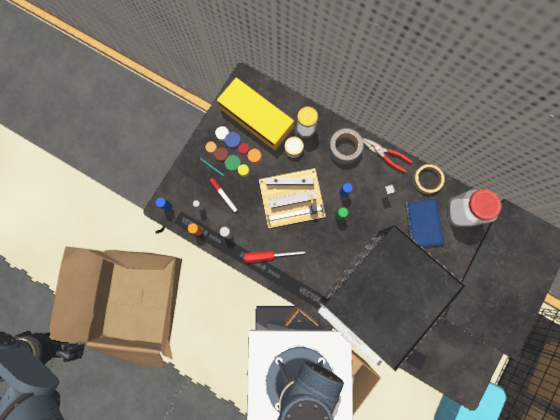

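View pics/wrist0.png

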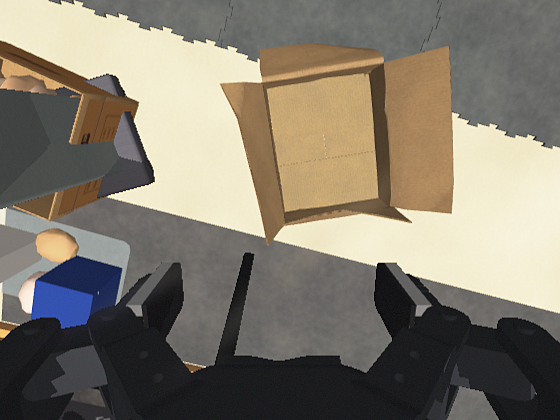

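The scene view shows grey bars at (216,208) and (222,180), the square bar at (397,292), and the gauge around (300,238). The top view shows grey tops at (225,232) and (196,204), and the gauge around (292,198) with the tab near (315,208).

Candidates for the thick bar, in top-view pixels:
- grey (225,232)
- grey (196,204)
- orange (194,229)
- blue (162,203)
- blue (347,188)
- green (343,212)
- square bar (390,189)

I'll check with crops.

```bash
cat > h.py <<'E'
import numpy as np,cv2
from scipy.spatial.transform import Rotation as R
def ray(c,u,v):
    d=np.array([(u-c["cx"])/c["fx"],-(v-c["cy"])/c["fy"],-1.0])
    return np.array(c["position"]),R.from_euler('xyz',c["rotation"]).as_matrix()@d
def onz(c,u,v,z):
    p,d=ray(c,u,v); return p+d*(z-p[2])/d[2]
def pix(c,X):
    q=R.from_euler('xyz',c["rotation"]).as_matrix().T@(np.array(X)-c["position"])
    return np.array([c["cx"]+c["fx"]*q[0]/-q[2], c["cy"]-c["fy"]*q[1]/-q[2]])
def tri(c1,p1,c2,p2):
    a,d=ray(c1,*p1);b,e=ray(c2,*p2);d=d/np.linalg.norm(d);e=e/np.linalg.norm(e)
    t=np.linalg.lstsq(np.c_[d,-e],b-a,rcond=None)[0]
    return (a+t[0]*d+b+t[1]*e)/2,np.linalg.norm(a+t[0]*d-b-t[1]*e)
E
python3 - <<'E'
import cv2
a=cv2.imread("pics/top0.png");b=cv2.imread("pics/scene0.png")
def crop(im,x,y,w,h,k,n): cv2.imwrite(n,cv2.resize(im[y:y+h,x:x+w],None,fx=k,fy=k,interpolation=cv2.INTER_CUBIC))
crop(a,150,160,190,110,4,"pics/ct.png");crop(b,185,150,180,140,4,"pics/cs.png")
E
```

```text
(no output)
```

View pics/ct.png

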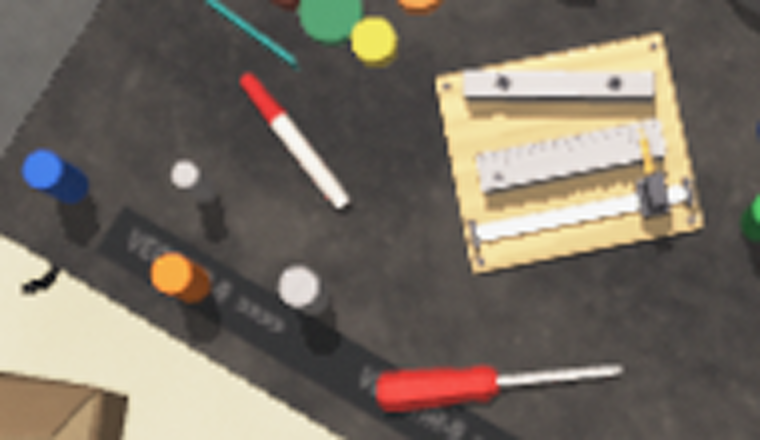

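View pics/cs.png

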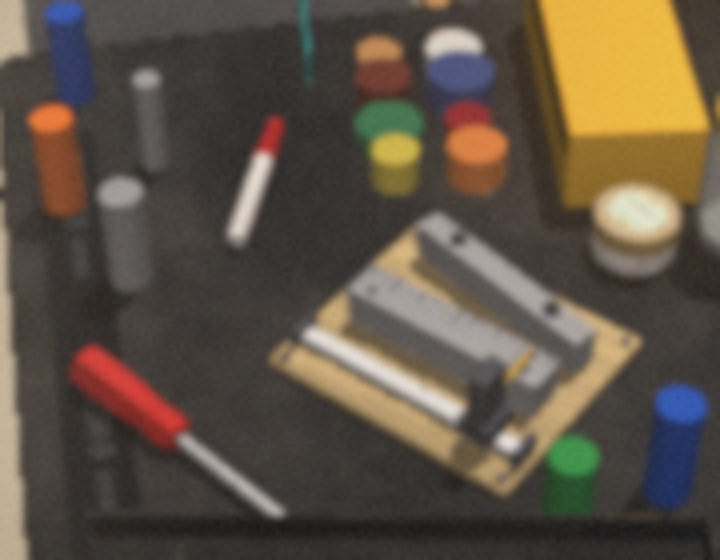

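The thick bar is the larger grey round top at top-view (224.5,231.7); the thin one is at (196,203.5). The slot's wide end is on the image left, and the cursor sits at the right-hand narrow end. Next I'll measure these.

```bash
cat > m.py <<'E'
from h import *
from plant import camera
def show(im,n,x,y,w,h,k): cv2.imwrite(n,cv2.resize(im[y:y+h,x:x+w,::-1],None,fx=k,fy=k,interpolation=cv2.INTER_CUBIC))
E
python3 - <<'E'
from m import *
t=camera("top");s=camera("scene")
def blob(c,x,y,w,h,lo,S=60):
    im=c["img"][y:y+h,x:x+w]; hsv=cv2.cvtColor(im,cv2.COLOR_RGB2HSV)
    m=((hsv[...,2]>lo)&(hsv[...,1]<S)).astype(np.uint8)
    n,l,st,ce=cv2.connectedComponentsWithStats(m); i=1+st[1:,4].argmax()
    return ce[i]+[x,y],st[i]
for nm,bt in dict(thick=(212,220,26,26),thin=(186,194,22,20),square=(380,178,22,22)).items():
    c,st=blob(t,*bt,150); P=onz(t,*c,.08); print(nm,c,st,P, 'diam px->m',np.sqrt(st[4]*4/np.pi)*(1.28-.08)/396)
c,st=blob(s,205,192,22,16,120); print('scene thick',c,st,onz(s,*c,.08), 'pred', pix(s,onz(t,*blob(t,212,220,26,26,150)[0],.08)))
# plate
hsv=cv2.cvtColor(t["img"],cv2.COLOR_RGB2HSV); m=((hsv[...,0]>12)&(hsv[...,0]<30)&(hsv[...,1]>50)&(hsv[...,2]>130)).astype(np.uint8)
m2=np.zeros_like(m); m2[163:232,255:330]=m[163:232,255:330]
cn=np.vstack(cv2.findContours(m2,0,2)[0]); r=cv2.boxPoints(cv2.minAreaRect(cn))
Q=np.array([onz(t,*p,.008) for p in r]); print(r,Q,np.linalg.norm(Q-np.roll(Q,1,0),axis=1),[np.degrees(np.arctan2(*(Q[i]-Q[i-1])[[1,0]])) for i in range(4)])
# crops
show(t["img"],"pics/g1.png",255,160,80,75,10)
E
```

```text
thick [224.24358974 231.33333333] [ 8  7 10 10 78] [0.45266654 0.23229998 0.08      ] diam px->m 0.03019871203131442
thin [195.66666667 203.22222222] [ 7  6  7  7 36] [0.53891048 0.32274136 0.08      ] diam px->m 0.020515984856282046
square [389.61904762 188.92063492] [ 5  7 10  9 63] [ 0.58686489 -0.27471085  0.08      ] diam px->m 0.027140096915644757
scene thick [214.640625 197.8125  ] [ 5  2 11  8 64] [0.45176598 0.23324811 0.08      ] pred [215.12083505 197.83940228]
[[257.92303 178.61539]
 [315.80768 167.03845]
 [325.69232 216.46155]
 [267.80768 228.03848]] [[ 0.63412782  0.13667118  0.008     ]
 [ 0.67421717 -0.0539916   0.008     ]
 [ 0.5097444  -0.08469898  0.008     ]
 [ 0.47100963  0.10237501  0.008     ]] [0.16668465 0.19483186 0.16731477 0.19104204] [np.float64(11.873688379523918), np.float64(-78.12578455135983), np.float64(-169.4245265721196), np.float64(101.69812515973828)]
```

View pics/g1.png

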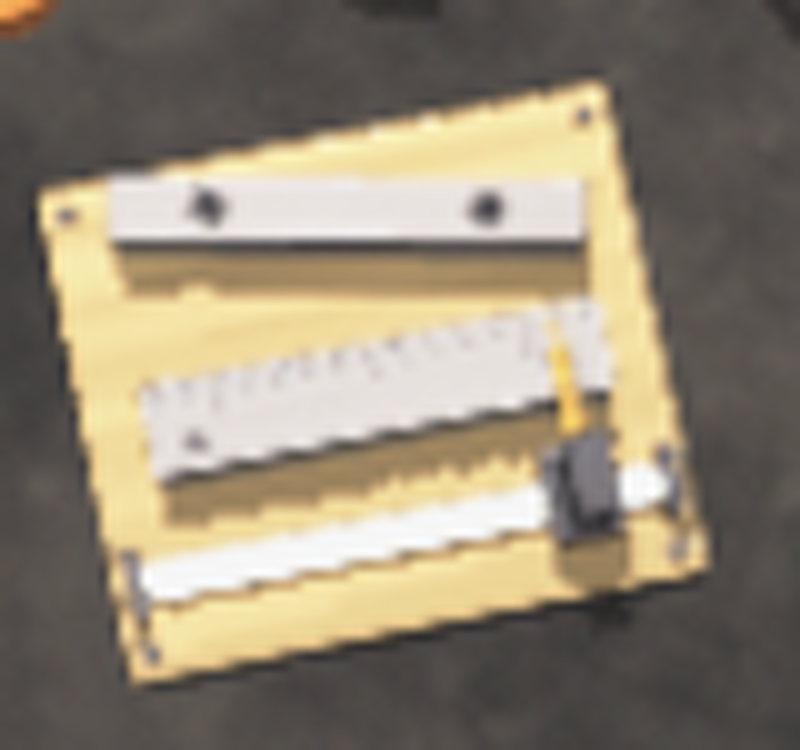

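```bash
cat >> h.py <<'E'
def delta(target,yaw=None):
    from plant import monitor
    s=monitor.state(); r=R.from_euler('xyz',s["tool_rot"]); d=r.inv().apply(np.array(target)-s["position"])
    print('t',round(s["clock"],2),'pos',np.round(s["position"],4),'rot',np.round(s["tool_rot"],4),'F',np.round(s["contact_force"],2),'w',round(s["gripper_width"],4),'q',np.round(s["q"],2))
    print('delta tool',np.round(d,4))
    if yaw is not None:
        print('rotvec',np.round((r.inv()*R.from_euler('xyz',[np.pi,0,yaw])).as_rotvec(),4))
E
python3 - <<'E'
from m import *
t=camera("top")
px=lambda X,Y:((X+.5)/10-.5+255,(Y+.5)/10-.5+160)
f=lambda X,Y,z:onz(t,*px(X,Y),z)
a,b,c,d=f(142,383,.038),f(600,297,.038),f(160,478,.038),f(610,390,.038)
s1,s2=f(112,240,.038),f(583,240,.038)
for n,p in zip("abcd12",[a,b,c,d,s1,s2]):print(n,p)
ang=lambda p,q:np.degrees(np.arctan2(*(p-q)[[1,0]]))
print(ang(a,b),ang(c,d),ang(s1,s2),np.linalg.norm(a-b),np.linalg.norm(c-d),np.linalg.norm(a-c),np.linalg.norm(s1-s2))
o=(a+b)/2; g=np.radians(11.5); ex=np.array([np.cos(g),np.sin(g),0]);ey=np.array([-np.sin(g),np.cos(g),0])
for n,p in zip("abcd12",[a,b,c,d,s1,s2]):print(n,(p-o)@ex,(p-o)@ey)
print('origin',o)
from h import delta
delta([.453,.232,.231],np.radians(191.5))
E
```

```text
a [0.56454545 0.09935194 0.038     ]
b [ 0.59325199 -0.04678284  0.038     ]
c [0.53391669 0.0933139  0.038     ]
d [ 0.56306942 -0.04974533  0.038     ]
1 [0.61108294 0.10945884 0.038     ]
2 [ 0.61184368 -0.04147556  0.038     ]
101.11360594435264 101.51807641385359 90.28877784955671 0.14892762458415706 0.14599940418187457 0.031218247197600413 0.15093632327042053
a 0.0005021688610111871 0.07446211901030574
b -0.0005021688610111871 -0.07446211901030574
c -0.03071550272086903 0.07465169510677988
d -0.03066944094055963 -0.07134770180901141
1 0.048120401515064984 0.07508804440416732
2 0.0187743833600216 -0.07296797506426483
origin [0.57889872 0.02628455 0.038     ]
t 0.3 pos [0.1592 0.6041 0.231 ] rot [-3.1408e+00 -1.0000e-04  2.8838e+00] F [-0.13 -0.11 -0.08] w 0.0853 q [ 1.13  0.53  1.43 -0.    1.18 -0.18]
delta tool [-3.789e-01 -2.849e-01  1.000e-04]
rotvec [-7.000e-04 -3.000e-04 -4.585e-01]
```

{"method": "servo_tool", "body": {
  "plan": "1 -0.0316 -0.0237 0 0 0 0;1 -0.0316 -0.0237 0 0 0 0;1 -0.0316 -0.0237 0 0 0 0;1 -0.0316 -0.0237 0 0 0 0;1 -0.0316 -0.0237 0 0 0 0;1 -0.0316 -0.0237 0 0 0 0;1 -0.0316 -0.0237 0 0 0 0;1 -0.0316 -0.0237 0 0 0 0;1 -0.0316 -0.0237 0 0 0 0;1 -0.0316 -0.0237 0 0 0 0;1 -0.0316 -0.0237 0 0 0 0;1 -0.0316 -0.0237 0 0 0 0",
  "squeeze": 30
}}

```text
clock: 1.5
position: [0.4544, 0.2313, 0.2315]
tool_rot: [3.141, 0.0, 2.884]
contact_force: [0.4, 0.3, 0.4]
gripper_width: 0.0854
```

{"method": "servo_tool", "body": {
  "plan": "1 0 0 0 0 0 -0.115;1 0 0 0 0 0 -0.115;1 0 0 0 0 0 -0.115;1 0 0 0 0 0 -0.114;1 0 0 0 0 0 0;1 0 0 0 0 0 0"
}}

```text
clock: 2.1
position: [0.4534, 0.2326, 0.2314]
tool_rot: [-3.142, 0.0, -2.943]
contact_force: [0.6, 0.2, 0.0]
gripper_width: 0.0854
```

```bash
python3 - <<'E'
from m import *
from h import delta
delta([.4525,.2325,.05],np.radians(191.5))
c=camera("wrist"); cv2.imwrite("pics/w1.png",c["img"][:,:,::-1]); print(pix(c,[.4525,.2325,.08]),pix(c,[.4525,.2325,0]))
E
```

```text
t 2.1 pos [0.4534 0.2326 0.2314] rot [-3.1416e+00  1.0000e-04 -2.9427e+00] F [0.61 0.17 0.04] w 0.0854 q [ 0.25  0.37  1.72 -0.    1.05 -1.52]
delta tool [0.001  0.     0.1814]
rotvec [-0.      0.0001 -0.0018]
[278.55175763 196.18061982] [278.61684083 181.17522952]
```

View pics/w1.png

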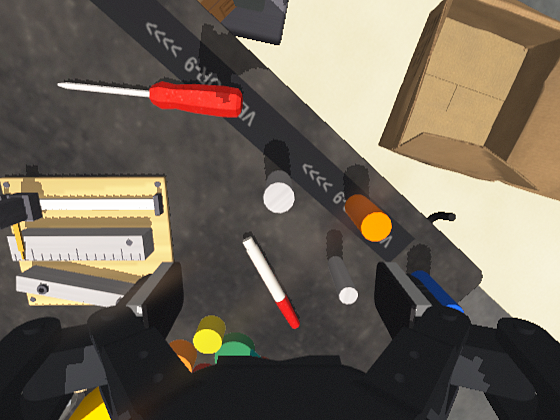

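The wrist view puts the thick bar's top at (279,197), against a prediction of (278.6,196.2), so the position is confirmed. Descending and gripping.

{"method": "servo_tool", "body": {
  "plan": "1 0.001 0 0.03 0 0 0;1 0 0 0.03 0 0 0;1 0 0 0.03 0 0 0;1 0 0 0.03 0 0 0;1 0 0 0.03 0 0 0;1 0 0 0.02 0 0 0;1 0 0 0.016 0 0 0;1 0 0 0 0 0 0;0 0 0 0 0 0 0;0 0 0 0 0 0 0;0 0 0 0 0 0 0;0 0 0 0 0 0 0",
  "squeeze": 30
}}

```text
clock: 3.35
position: [0.4531, 0.2326, 0.0463]
tool_rot: [3.142, 0.002, -2.94]
contact_force: [-1.2, -0.2, 9.7]
gripper_width: 0.0291
```

{"method": "servo_tool", "body": {
  "plan": "0 0 0 0 0 0 0;0 0 0 0 0 0 0;0 0 0 0 0 0 0;0 0 0 0 0 0 0"
}}

```text
clock: 3.75
position: [0.453, 0.2326, 0.0463]
tool_rot: [3.141, 0.002, -2.94]
contact_force: [-0.1, -0.2, 5.8]
gripper_width: 0.0293
```

{"method": "servo_tool", "body": {
  "plan": "0 0 0 -0.02 0 0 0;0 0 0 -0.03 0 0 0;0 0 0 -0.03 0 0 0;0 0 0 -0.03 0 0 0;0 0 0 0 0 0 0;0 0 0 0 0 0 0"
}}

```text
clock: 4.35
position: [0.4519, 0.2323, 0.1549]
tool_rot: [-3.142, -0.0, -2.94]
contact_force: [-0.9, 0.1, -5.4]
gripper_width: 0.0292
```

```bash
cat >> h.py <<'E'
G0=np.array([.579,.0263]); GA=np.radians(11.4)
def g2w(x,y,z):
    c,s=np.cos(GA),np.sin(GA); return np.array([G0[0]+c*x-s*y,G0[1]+s*x+c*y,z])
def w2g(p):
    d=np.array(p[:2])-G0; c,s=np.cos(GA),np.sin(GA); return np.array([c*d[0]+s*d[1],-s*d[0]+c*d[1]])
E
python3 - <<'E'
from m import *
from h import *
delta(g2w(.020,.055,.155),np.radians(191.4))
c=camera("wrist"); cv2.imwrite("pics/w2.png",c["img"][:,:,::-1])
E
```

```text
t 4.35 pos [0.4519 0.2323 0.1549] rot [-3.1416e+00 -3.0000e-04 -2.9404e+00] F [-0.93  0.14 -5.41] w 0.0292 q [ 0.25  0.49  1.8  -0.    0.86 -1.52]
delta tool [-1.035e-01 -1.723e-01 -1.000e-04]
rotvec [-0.     -0.0003  0.0022]
```

View pics/w2.png

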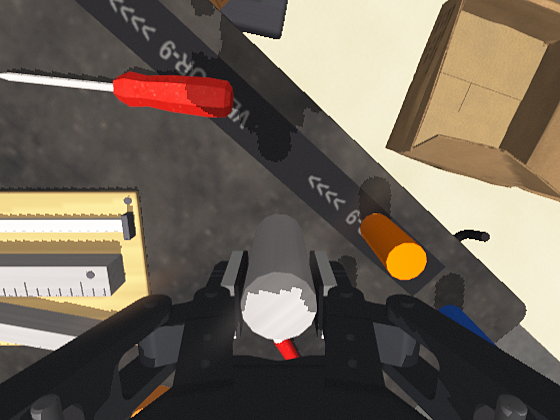

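The bar is held upright, with its top at about (279,305). Moving over the mouth.

{"method": "servo_tool", "body": {
  "plan": "0 -0.0129 -0.0215 0 0 0 0;0 -0.0129 -0.0215 0 0 0 0;0 -0.0129 -0.0215 0 0 0 0;0 -0.0129 -0.0215 0 0 0 0;0 -0.0129 -0.0215 0 0 0 0;0 -0.0129 -0.0215 0 0 0 0;0 -0.0129 -0.0215 0 0 0 0;0 -0.0132 -0.0218 0 0 0 0;0 0 0 0 0 0 0;0 0 0 0 0 0 0;0 0 0 0 0 0 0"
}}

```text
clock: 5.5
position: [0.5863, 0.0848, 0.1534]
tool_rot: [3.14, -0.005, -2.94]
contact_force: [0.1, 0.8, -4.2]
gripper_width: 0.0288
```

```bash
python3 - <<'E'
from m import *
from h import *
delta(g2w(.020,.055,.155),np.radians(191.4))
for n in ["wrist","scene"]:
    c=camera(n); cv2.imwrite(f"pics/{n}3.png",c["img"][:,:,::-1])
    print(n,[np.round(pix(c,g2w(*p)),0).tolist() for p in [(0,.075,.038),(0,-.075,.038),(-.03,.075,.038),(-.03,-.075,.038),(.0481,.075,.038),(.0188,-.073,.038)]])
show(c["img"],"pics/s3.png",230,140,140,140,4)
E
```

```text
t 5.5 pos [0.5863 0.0848 0.1534] rot [ 3.1401 -0.0048 -2.9402] F [ 0.12  0.82 -4.23] w 0.0288 q [-0.04  0.58  1.59  0.    0.98 -1.82]
delta tool [-0.0013 -0.0009 -0.0017]
rotvec [ 0.0015 -0.0048  0.0024]
wrist [[302.0, 185.0], [117.0, 185.0], [303.0, 148.0], [112.0, 147.0], [301.0, 241.0], [122.0, 207.0]]
scene [[279.0, 216.0], [326.0, 240.0], [272.0, 222.0], [319.0, 247.0], [289.0, 206.0], [329.0, 235.0]]
```

View pics/wrist3.png

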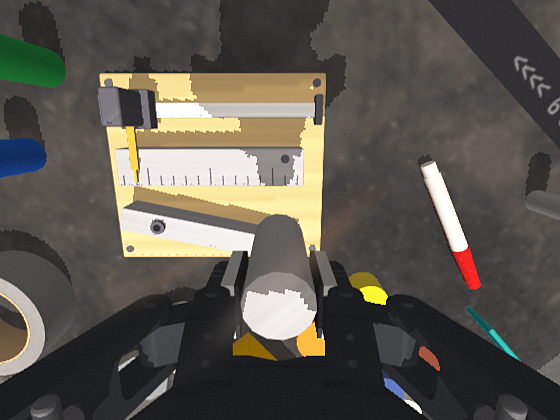

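View pics/s3.png

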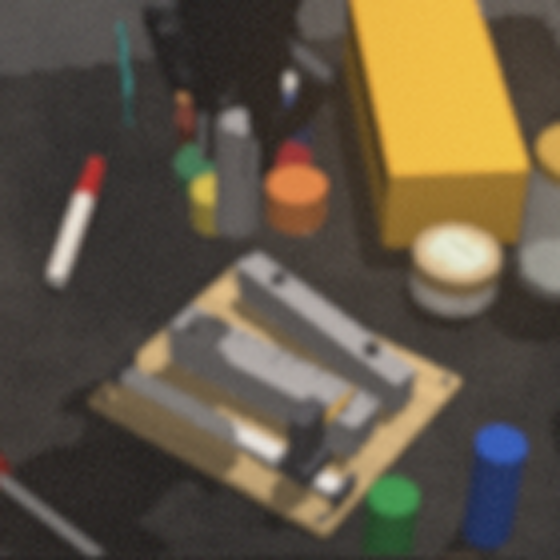

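The wrist view matches the model: the straight jaw's face runs along row 185 from column 118 to 302, and the slanted jaw's narrow corner is at (123,207). Lowering into the mouth.

{"method": "servo_tool", "body": {
  "plan": "0 -0.001 -0.001 0 0 0 0;0 0 0 0.02 0 0 0;0 0 0 0.02 0 0 0;0 0 0 0.02 0 0 0;0 0 0 0.015 0 0 0;0 0 0 0.01 0 0 0;0 0 0 0.008 0 0 0;0 0 0 0 0 0 0;0 0 0 0 0 0 0"
}}

```text
clock: 6.5
position: [0.5899, 0.0836, 0.0627]
tool_rot: [-3.141, 0.001, -2.94]
contact_force: [-0.6, -0.5, -4.2]
gripper_width: 0.0293
```

```bash
python3 - <<'E'
from m import *
from h import *
delta(g2w(.020,.055,.056),np.radians(191.4))
c=camera("wrist"); cv2.imwrite(f"pics/wrist4.png",c["img"][:,:,::-1])
c=camera("scene");show(c["img"],"pics/s4.png",230,140,140,140,4)
E
```

```text
t 6.5 pos [0.5899 0.0836 0.0627] rot [-3.1413e+00  9.0000e-04 -2.9402e+00] F [-0.62 -0.48 -4.23] w 0.0293 q [-0.05  0.72  1.63 -0.    0.79 -1.82]
delta tool [0.0021 0.001  0.0067]
rotvec [-0.0003  0.0009  0.0025]
```

View pics/s4.png

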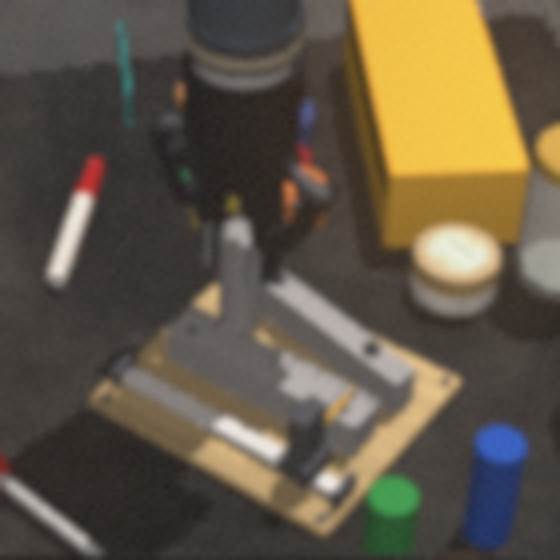

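View pics/wrist4.png

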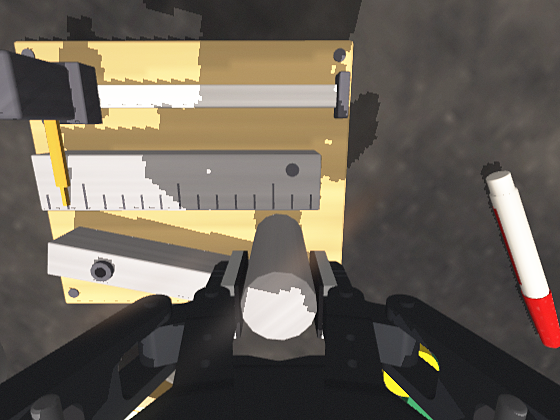

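{"method": "servo_tool", "body": {
  "plan": "0 0.0015 0.001 0.003 0 0 0;0 0 0 0.003 0 0 0;0 0 0 0 0 0 0;0 0 0 0 0 0 0"
}}

```text
clock: 7.0
position: [0.5878, 0.0842, 0.0562]
tool_rot: [3.142, -0.0, -2.94]
contact_force: [-1.0, 0.1, -3.6]
gripper_width: 0.029
```

{"method": "servo_tool", "body": {
  "plan": "0 0 0 0.0015 0 0 0;0 0 0 0 0 0 0;0 0 0 0 0 0 0"
}}

```text
clock: 7.3
position: [0.5879, 0.0842, 0.0548]
tool_rot: [3.142, -0.0, -2.94]
contact_force: [0.1, 0.2, -4.9]
gripper_width: 0.029
```

{"method": "servo_tool", "body": {
  "plan": "0 0 0 0.001 0 0 0;0 0 0 0 0 0 0;0 0 0 0 0 0 0"
}}

```text
clock: 7.6
position: [0.588, 0.0842, 0.0543]
tool_rot: [-3.141, 0.001, -2.94]
contact_force: [-0.2, 0.1, 1.3]
gripper_width: 0.0291
```

{"method": "servo_tool", "body": {
  "plan": "0 0 0 0.001 0 0 0;0 0 0 0 0 0 0;0 0 0 0 0 0 0"
}}

```text
clock: 7.9
position: [0.5881, 0.0842, 0.0543]
tool_rot: [-3.141, 0.001, -2.94]
contact_force: [-2.9, 0.0, 7.0]
gripper_width: 0.0293
```

```bash
python3 - <<'E'
from m import *
from h import *
delta(g2w(.0165,0.0,.054),np.radians(191.4))
from plant import monitor
print(w2g(monitor.state()["position"]))
E
```

```text
t 7.9 pos [0.5881 0.0842 0.0543] rot [-3.1413e+00  1.0000e-03 -2.9403e+00] F [-2.94  0.01  7.02] w 0.0293 q [-0.05  0.73  1.64 -0.    0.77 -1.82]
delta tool [ 0.004  -0.055   0.0003]
rotvec [-0.0003  0.001   0.0024]
[0.02040675 0.05496509]
```

{"method": "servo_tool", "body": {
  "plan": "0 0 0 -0.001 0 0 0;0 0.0004 -0.006 0 0 0 0;0 0.0004 -0.006 0 0 0 0;0 0.0004 -0.006 0 0 0 0;0 0.0004 -0.006 0 0 0 0;0 0.0004 -0.006 0 0 0 0;0 0.0004 -0.006 0 0 0 0;0 0.0004 -0.006 0 0 0 0;0 0 0 0 0 0 0;0 0 0 0 0 0 0"
}}

```text
clock: 8.9
position: [0.5943, 0.0414, 0.0543]
tool_rot: [-3.141, 0.001, -2.941]
contact_force: [-0.2, 1.9, 4.8]
gripper_width: 0.029
```

```bash
cat > st.py <<'E'
from h import *
from plant import monitor
s=monitor.state();f=np.array(s["contact_force"]);c,n=np.cos(GA),np.sin(GA)
print('t',round(s["clock"],2),'g',np.round(w2g(s["position"])*1000,1),'z',round(s["position"][2]*1000,1),'Fg',np.round([c*f[0]+n*f[1],-n*f[0]+c*f[1],f[2]],1),'rot',np.round(s["tool_rot"],3),'w',round(s["gripper_width"],4))
E
python3 st.py
```

```text
t 8.9 g [18.  11.8] z 54.3 Fg [0.2 1.9 4.8] rot [-3.141e+00  1.000e-03 -2.941e+00] w 0.029
```

{"method": "servo_tool", "body": {
  "plan": "0 0.0005 -0.003 0 0 0 0;0 0.0005 -0.003 0 0 0 0;0 0.0005 -0.003 0 0 0 0;0 0 -0.003 0 0 0 0;0 0 0 0 0 0 0;0 0 0 0 0 0 0"
}}

```text
clock: 9.5
position: [0.5951, 0.0299, 0.0543]
tool_rot: [-3.141, 0.001, -2.941]
contact_force: [0.0, 3.1, 5.2]
gripper_width: 0.0291
```

```bash
python3 st.py
```

```text
t 9.5 g [16.5  0.4] z 54.3 Fg [0.6 3.1 5.2] rot [-3.141e+00  1.000e-03 -2.941e+00] w 0.0291
```

{"method": "servo_tool", "body": {
  "plan": "0 0.0004 -0.002 0 0 0 0;0 0.0003 -0.002 0 0 0 0;0 0.0003 -0.002 0 0 0 0;0 0 0 0 0 0 0;0 0 0 0 0 0 0"
}}

```text
clock: 10.0
position: [0.5954, 0.024, 0.0543]
tool_rot: [-3.142, 0.002, -2.941]
contact_force: [-0.4, 3.8, 4.4]
gripper_width: 0.0291
```

```bash
python3 st.py
```

```text
t 10.0 g [15.7 -5.5] z 54.3 Fg [0.4 3.8 4.4] rot [-3.142e+00  2.000e-03 -2.941e+00] w 0.0291
```

Still only floor friction. Continuing in small steps.

{"method": "servo_tool", "body": {
  "plan": "0 0 -0.0015 0 0 0 0;0 0 -0.0015 0 0 0 0;0 0 0 0 0 0 0;0 0 0 0 0 0 0"
}}

```text
clock: 10.4
position: [0.5958, 0.0212, 0.0543]
tool_rot: [3.141, 0.001, -2.941]
contact_force: [-0.5, 4.6, 6.2]
gripper_width: 0.0292
```

```bash
python3 st.py
```

```text
t 10.4 g [15.4 -8.3] z 54.3 Fg [0.4 4.6 6.2] rot [ 3.141e+00  1.000e-03 -2.941e+00] w 0.0292
```

{"method": "servo_tool", "body": {
  "plan": "0 0 -0.0015 0 0 0 0;0 0 -0.001 0 0 0 0;0 0 0 0 0 0 0;0 0 0 0 0 0 0"
}}

```text
clock: 10.8
position: [0.5961, 0.0189, 0.0543]
tool_rot: [3.141, 0.001, -2.941]
contact_force: [-0.0, 4.2, 6.3]
gripper_width: 0.0291
```

```bash
python3 st.py
```

```text
t 10.8 g [ 15.3 -10.6] z 54.3 Fg [0.8 4.1 6.3] rot [ 3.141e+00  1.000e-03 -2.941e+00] w 0.0291
```

{"method": "servo_tool", "body": {
  "plan": "0 0 -0.001 0 0 0 0;0 0 -0.001 0 0 0 0;0 0 0 0 0 0 0;0 0 0 0 0 0 0"
}}

```text
clock: 11.2
position: [0.5964, 0.017, 0.0543]
tool_rot: [3.141, 0.001, -2.941]
contact_force: [-1.2, 5.1, 6.6]
gripper_width: 0.0289
```

```bash
python3 st.py
```

```text
t 11.2 g [ 15.3 -12.6] z 54.3 Fg [-0.2  5.2  6.6] rot [ 3.141e+00  1.000e-03 -2.941e+00] w 0.0289
```

{"method": "servo_tool", "body": {
  "plan": "0 0 -0.001 0 0 0 0;0 0 -0.001 0 0 0 0;0 0 0 0 0 0 0;0 0 0 0 0 0 0"
}}

```text
clock: 11.6
position: [0.5968, 0.0151, 0.0543]
tool_rot: [3.141, 0.001, -2.941]
contact_force: [-0.6, 4.7, 6.1]
gripper_width: 0.0292
```

```bash
python3 st.py
```

```text
t 11.6 g [ 15.2 -14.5] z 54.3 Fg [0.3 4.7 6.1] rot [ 3.141e+00  1.000e-03 -2.941e+00] w 0.0292
```

{"method": "servo_tool", "body": {
  "plan": "0 0 -0.001 0 0 0 0;0 0 -0.001 0 0 0 0;0 0 0 0 0 0 0;0 0 0 0 0 0 0"
}}

```text
clock: 12.0
position: [0.5968, 0.0136, 0.0544]
tool_rot: [3.14, 0.0, -2.941]
contact_force: [-1.7, 5.4, 6.7]
gripper_width: 0.029
```

```bash
python3 st.py;python3 - <<'E'
from m import *
c=camera("wrist"); cv2.imwrite(f"pics/wrist5.png",c["img"][:,:,::-1])
E
```

```text
t 12.0 g [ 14.9 -16. ] z 54.4 Fg [-0.6  5.6  6.7] rot [ 3.14   0.    -2.941] w 0.029
```

View pics/wrist5.png

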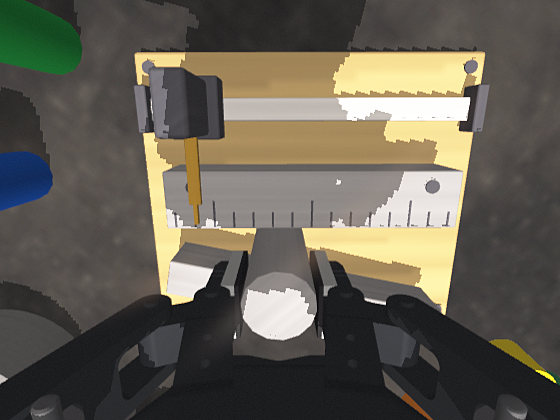

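{"method": "servo_tool", "body": {
  "plan": "0 0 -0.001 0 0 0 0;0 0 -0.001 0 0 0 0;0 0 0 0 0 0 0;0 0 0 0 0 0 0"
}}

```text
clock: 12.45
position: [0.5968, 0.0131, 0.0544]
tool_rot: [3.138, -0.0, -2.942]
contact_force: [-0.7, 9.6, 7.8]
gripper_width: 0.0294
```

```bash
python3 st.py
```

```text
t 12.45 g [ 14.8 -16.5] z 54.4 Fg [1.2 9.6 7.8] rot [ 3.138 -0.    -2.942] w 0.0294
```

{"method": "servo_tool", "body": {
  "plan": "0 0 -0.001 0 0 0 0;0 0 -0.001 0 0 0 0;0 0 0 0 0 0 0;0 0 0 0 0 0 0"
}}

```text
clock: 12.85
position: [0.5968, 0.0126, 0.0544]
tool_rot: [3.135, -0.0, -2.943]
contact_force: [-1.7, 13.3, 8.5]
gripper_width: 0.029
```

```bash
python3 st.py
```

```text
t 12.85 g [ 14.8 -16.9] z 54.4 Fg [ 0.9 13.4  8.5] rot [ 3.135 -0.    -2.943] w 0.029
```

{"method": "servo_tool", "body": {
  "plan": "0 0 -0.001 0 0 0 0;0 0 -0.001 0 0 0 0;0 0 0 0 0 0 0;0 0 0 0 0 0 0;0 0 0 0 0 0 0"
}}

```text
clock: 13.35
position: [0.5968, 0.0122, 0.0545]
tool_rot: [3.133, -0.001, -2.944]
contact_force: [-2.8, 17.8, 10.3]
gripper_width: 0.0292
```

```bash
python3 st.py
```

```text
t 13.35 g [ 14.7 -17.4] z 54.5 Fg [ 0.8 18.  10.3] rot [ 3.133e+00 -1.000e-03 -2.944e+00] w 0.0292
```

{"method": "servo_tool", "body": {
  "plan": "0 0 0.0015 0 0 0 0;0 0 0.002 -0.001 0 0 0;0 0 0 0 0 0 0;0.6 0 0 0 0 0 0;0.6 0 0 0 0 0 0;0.6 0 0 0 0 0 0;0.6 0 0 0 0 0 0;0.6 0 0 0 0 0 0"
}}

```text
clock: 14.15
position: [0.5975, 0.0101, 0.0547]
tool_rot: [-3.141, 0.0, -2.941]
contact_force: [-0.6, -0.6, -0.1]
gripper_width: 0.051
```

```bash
python3 st.py
```

```text
t 14.15 g [ 15.  -19.5] z 54.7 Fg [-0.7 -0.5 -0.1] rot [-3.141  0.    -2.941] w 0.051
```

{"method": "servo_tool", "body": {
  "plan": "0.6 0 0.002 -0.01 0 0 0;0.6 0 0 -0.03 0 0 0;0.6 0 0 -0.03 0 0 0;0.6 0 0 -0.03 0 0 0;0.6 0 0 -0.02 0 0 0;0.6 0 0 0 0 0 0;0.6 0 0 0 0 0 0"
}}

```text
clock: 14.85
position: [0.5969, 0.0127, 0.1753]
tool_rot: [-3.141, 0.001, -2.94]
contact_force: [-0.2, 0.4, -0.5]
gripper_width: 0.0513
```

```bash
python3 st.py;python3 - <<'E'
from m import *
from h import *
for n in ["wrist","top","scene"]:
    c=camera(n); cv2.imwrite(f"pics/{n}6.png",c["img"][:,:,::-1])
    print(n,pix(c,g2w(.015,-.017,.088)),pix(c,g2w(.015,-.017,.008)))
    if n=="scene": show(c["img"],"pics/s6.png",230,140,140,140,4)
E
```

```text
t 14.85 g [ 14.9 -16.9] z 175.3 Fg [-0.2  0.4 -0.5] rot [-3.141e+00  1.000e-03 -2.940e+00] w 0.0513
wrist [278.29647109 216.51270961] [278.46807865 193.56725079]
top [296.55177848 184.67220942] [295.63737011 189.85565371]
scene [311.01634512 213.02444972] [309.60842205 234.74114688]
```

View pics/s6.png

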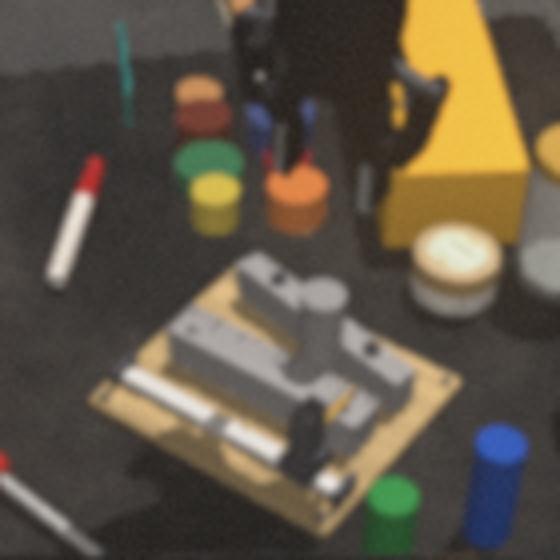

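View pics/wrist6.png

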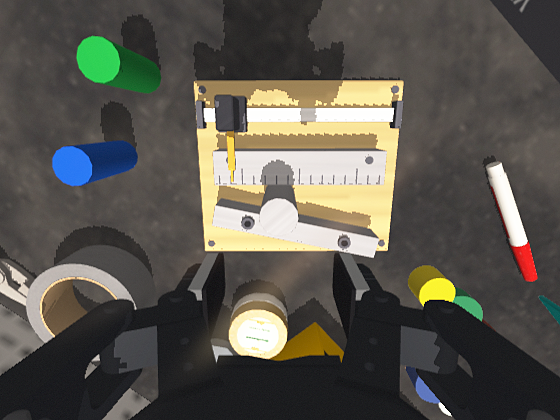

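The bar stands upright between the jaws: its wrist-view top is at (279,216), against a predicted (278.3,216.5). The pointer tip is at (234,182). Measuring the pointer and tab.

```bash
python3 - <<'E'
from m import *
from h import *
c=camera("wrist"); hs=cv2.cvtColor(c["img"],cv2.COLOR_RGB2HSV)
show(c["img"],"pics/w7.png",195,75,200,180,4)
m=((hs[...,0]>15)&(hs[...,0]<32)&(hs[...,1]>190)&(hs[...,2]>120)).astype(np.uint8); z=np.zeros_like(m); z[130:190,222:245]=m[130:190,222:245]
v,u=np.nonzero(z)
for r in (v.min(),(v.min()+v.max())//2,v.max()-1):
    k=v==r; p=onz(c,u[k].mean(),r,.042); print(r,u[k].min(),u[k].max(),w2g(p))
g=cv2.cvtColor(c["img"],cv2.COLOR_RGB2GRAY)[190:245,250:310]
m=(g>185).astype(np.uint8); n,l,st,ce=cv2.connectedComponentsWithStats(m);i=1+st[1:,4].argmax();print(st[i],ce[i]+[250,190],w2g(onz(c,*(ce[i]+[250,190]),.088)))
delta(g2w(-.060,-.065,.175),np.radians(191.4))
E
```

```text
134 226 226 [-0.04433244 -0.05994904]<stdin>:8: RuntimeWarning: Mean of empty slice.
  ret = ret.dtype.type(ret / rcount)
Traceback (most recent call last):
ValueError: zero-size array to reduction operation minimum which has no identity
```

View pics/w7.png

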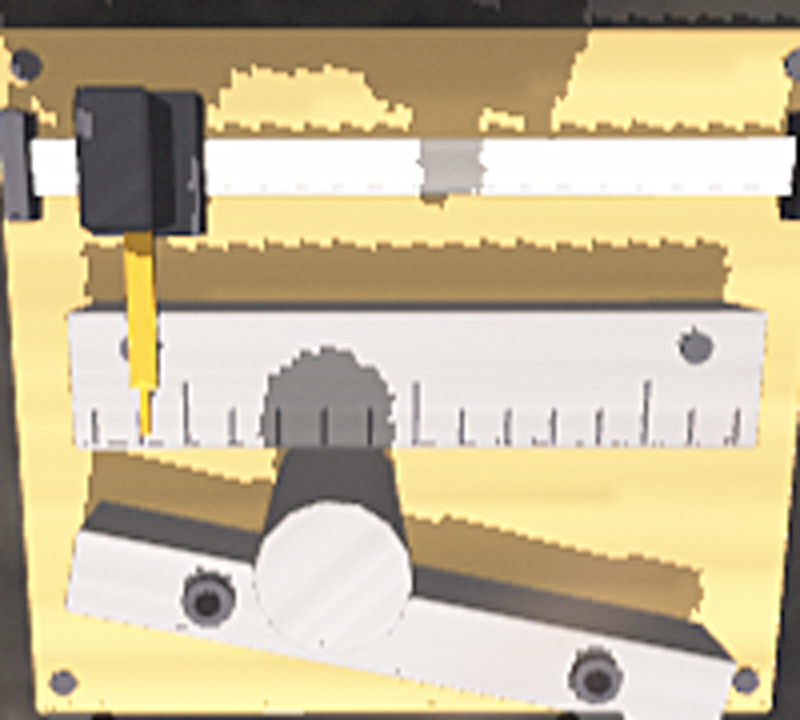

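```bash
python3 - <<'E'
from m import *
from h import *
c=camera("wrist"); f=lambda X,Y,z:w2g(onz(c,(X+.5)/4-.5+195,(Y+.5)/4-.5+75,z))
print('tip',f(147,430,.042),'ticks-50/0/50',f(186,415,.038),f(416,415,.038),f(647,415,.038),'face',f(400,446,.038),'bar L/R',f(254,575,.088),f(412,575,.088),'tabtop',f(77,88,.07),f(152,88,.07),f(80,230,.07))
delta(g2w(-.060,-.059,.175),np.radians(191.4))
E
```

```text
tip [-0.00406948 -0.05701229] ticks-50/0/50 [-0.006673   -0.04901377] [-0.00677952  0.00092708] [-0.00688649  0.05107763] face [ 5.65116202e-05 -2.44175655e-03] bar L/R [ 0.01473627 -0.031506  ] [ 0.01467268 -0.00242005] tabtop [-0.07123539 -0.06320481] [-0.07126284 -0.04970832] [-0.04642458 -0.06391077]
t 15.1 pos [0.5962 0.0127 0.1734] rot [ 3.1406e+00 -2.7000e-03 -2.9405e+00] F [0.15 0.21 0.06] w 0.0513 q [-0.17  0.56  1.56 -0.    1.02 -1.94]
delta tool [ 0.0743 -0.0421 -0.0014]
rotvec [ 0.001  -0.0027  0.0021]
```

The tick readings agree with the model to about 1 mm. The pointer needs to move +40 mm along the slot, from -57 to -17 in my frame. Moving over the tab and pinching it.

{"method": "servo_tool", "body": {
  "plan": "0.6 0.0185 -0.01 0 0 0 0;0.6 0.0185 -0.01 0 0 0 0;0.6 0.0185 -0.01 0 0 0 0;0.6 0.0185 -0.01 0 0 0 0;0.6 0 0 0 0 0 0;0.6 0 0 0 0 0 0;0.6 0 0 0 0 0 0"
}}

```text
clock: 15.8
position: [0.5334, -0.0411, 0.1747]
tool_rot: [-3.142, 0.001, -2.94]
contact_force: [1.7, 0.3, 0.1]
gripper_width: 0.0513
```

```bash
python3 st.py;python3 - <<'E'
from m import *
from h import *
delta(g2w(-.060,-.057,.042),np.radians(191.4))
c=camera("wrist"); cv2.imwrite("pics/w8.png",c["img"][:,:,::-1])
print(pix(c,g2w(-.073,-.064,.07)),pix(c,g2w(-.047,-.05,.07)))
E
```

```text
t 15.8 g [-58.  -57.1] z 174.7 Fg [ 1.7 -0.   0.1] rot [-3.142e+00  1.000e-03 -2.940e+00] w 0.0513
t 15.8 pos [ 0.5334 -0.0411  0.1747] rot [-3.1415e+00  7.0000e-04 -2.9402e+00] F [1.67 0.34 0.07] w 0.0513 q [-0.29  0.48  1.72  0.    0.94 -2.06]
delta tool [2.100e-03 1.000e-04 1.326e-01]
rotvec [-0.      0.0007  0.0025]
[269.62580026 191.74701033] [287.23438903 223.55767531]
```

View pics/w8.png

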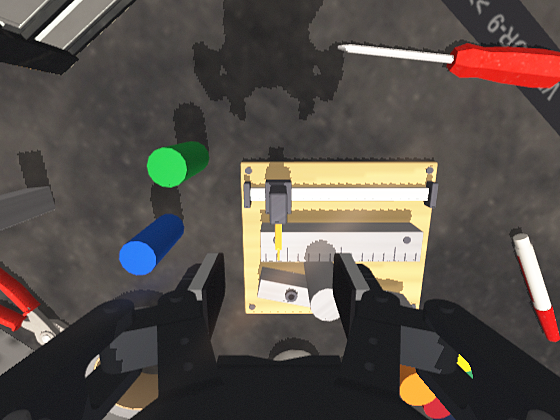

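{"method": "servo_tool", "body": {
  "plan": "0.6 0.002 0 0.02 0 0 0;0.6 0 0 0.03 0 0 0;0.6 0 0 0.03 0 0 0;0.6 0 0 0.025 0 0 0;0.6 0 0 0.018 0 0 0;0.6 0 0 0.009 0 0 0;0.6 0 0 0 0 0 0;0.6 0 0 0 0 0 0"
}}

```text
clock: 16.65
position: [0.5313, -0.0417, 0.0432]
tool_rot: [-3.141, 0.001, -2.94]
contact_force: [0.2, 0.6, 0.5]
gripper_width: 0.0511
```

{"method": "servo_tool", "body": {
  "plan": "0 0 0 0 0 0 0;0 0 0 0 0 0 0;0 0 0 0 0 0 0;0 0 0 0 0 0 0;0 0 0 0 0 0 0",
  "squeeze": 20
}}

```text
clock: 17.15
position: [0.5312, -0.0419, 0.0437]
tool_rot: [-3.141, 0.002, -2.94]
contact_force: [-0.4, 0.7, 6.4]
gripper_width: 0.0135
```

```bash
python3 st.py;python3 - <<'E'
from m import *
from h import *
c=camera("wrist"); cv2.imwrite("pics/w9.png",c["img"][:,:,::-1])
E
```

```text
t 17.15 g [-60.4 -57.4] z 43.7 Fg [-0.2  0.7  6.4] rot [-3.141e+00  2.000e-03 -2.940e+00] w 0.0135
```

View pics/w9.png

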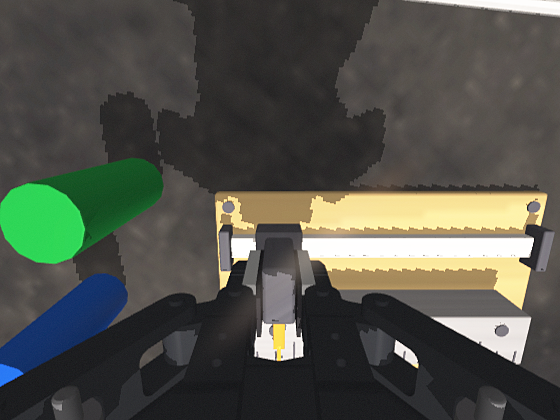

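The tab is pinched (width 13.5 mm). Sliding it +40 mm.

{"method": "servo_tool", "body": {
  "plan": "0 0 0.004 0 0 0 0;0 0 0.005 0 0 0 0;0 0 0.005 0 0 0 0;0 0 0.005 0 0 0 0;0 0 0.005 0 0 0 0;0 0 0.005 0 0 0 0;0 0 0.005 0 0 0 0;0 0 0.004 0 0 0 0;0 0 0.002 0 0 0 0;0 0 0 0 0 0 0;0 0 0 0 0 0 0;0 0 0 0 0 0 0"
}}

```text
clock: 18.4
position: [0.5231, -0.0027, 0.0437]
tool_rot: [-3.141, 0.001, -2.94]
contact_force: [-0.4, -0.2, 6.3]
gripper_width: 0.0137
```

```bash
python3 st.py
```

```text
t 18.4 g [-60.5 -17.4] z 43.7 Fg [-0.4 -0.1  6.3] rot [-3.141e+00  1.000e-03 -2.940e+00] w 0.0137
```

Release, rise and check.

{"method": "servo_tool", "body": {
  "plan": "0.5 0 0 0 0 0 0;0.5 0 0 0 0 0 0;0.5 0 0 0 0 0 0;0.5 0 0 0 0 0 0;0.5 0 0 0 0 0 0"
}}

```text
clock: 18.9
position: [0.5225, -0.0026, 0.0427]
tool_rot: [3.141, -0.0, -2.94]
contact_force: [0.3, -0.1, -0.5]
gripper_width: 0.0429
```

{"method": "servo_tool", "body": {
  "plan": "0.5 0 0 -0.015 0 0 0;0.5 0 0 -0.03 0 0 0;0.5 0 0 -0.03 0 0 0;0.5 0 0 -0.03 0 0 0;0.5 -0.02 0 -0.03 0 0 0;0.5 -0.02 0 0 0 0 0;0.5 -0.02 0 0 0 0 0;0.5 -0.01 0 0 0 0 0;0.5 0 0 0 0 0 0;0.5 0 0 0 0 0 0"
}}

```text
clock: 19.9
position: [0.5899, 0.0115, 0.1771]
tool_rot: [3.141, -0.003, -2.94]
contact_force: [-0.4, 0.3, -0.4]
gripper_width: 0.043
```

```bash
python3 st.py;python3 - <<'E'
from m import *
from h import *
c=camera("wrist"); print([pix(c,g2w(*p)) for p in [(.015,-.017,.088),(-.004,-.017,.042)]])
show(c["img"],"pics/w10.png",180,75,200,150,4)
c=camera("scene");show(c["img"],"pics/s10.png",185,140,185,140,4)
c=camera("top");show(c["img"],"pics/t10.png",150,140,260,110,3)
E
```

```text
t 19.9 g [  7.7 -16.6] z 177.1 Fg [-0.4  0.4 -0.4] rot [ 3.141e+00 -3.000e-03 -2.940e+00] w 0.043
[array([277.84269243, 225.36631443]), array([278.00204644, 188.64880565])]
```

View pics/w10.png

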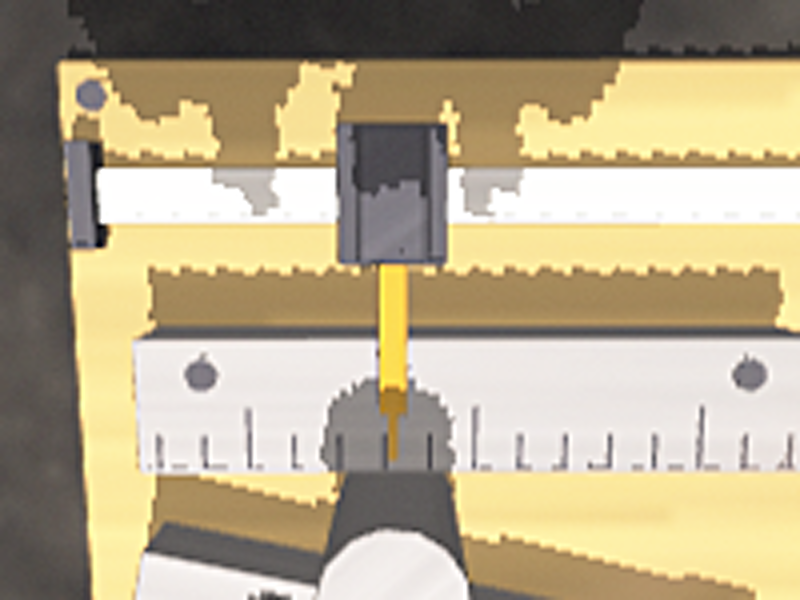

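View pics/s10.png

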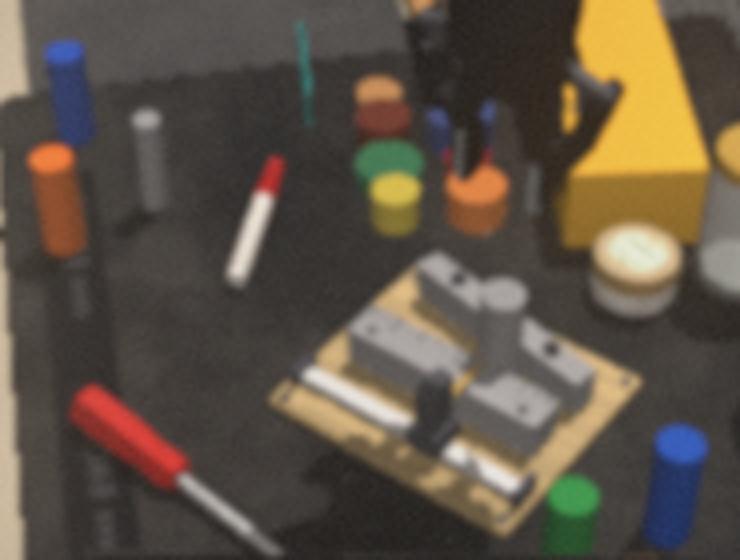

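The pointer tip (crop x ≈ 393) lines up with the bar's centre (x ≈ 393). The bar is upright, and the thin bar hasn't moved. Handing in.

```bash
python3 -c "
from plant import finish_job
print(finish_job())"
```

```text
the job is handed in; nothing more can be done
None
```

The thick bar is wedged upright between both jaws, and the cursor's pointer is level with its middle. I handed the job in at about 20 s on the robot's clock, well inside the 53 s limit; no verdict was reported.

- **Wedging:** I gripped the 30 mm grey bar and lowered it onto the slot floor near the mouth. I then slid it towards the narrow end until the resistance along the slot rose from about 5 N (floor friction) to 18 N. The sideways force stayed within about 1 N, which fits both jaws pressing. The jaw forces themselves were not measured directly.
- **Bar position:** The last position check, before the cursor move, put the bar at about x = 15 mm, y = -17 mm in the gauge frame. It still stood upright on the slot floor in the last pictures.
- **Cursor:** I pinched the tab, slid it 40 mm and let go. In the final wrist picture the pointer tip and the bar's centre fall on the same pixel column, within about 1 mm.
- **Other bars:** The scene view shows the thin bar standing where it was. The square bar was outside my last crops, but the arm never went near it.
- **Disagreement:** The jaw's tick marks read about 1 mm off my gauge frame along the slot. It affects pointer and bar equally, so it doesn't change the alignment.

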